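Lock the copper test tube into the leak tester's push-fit coupling and tug-test it

ROBOT

A 6-joint arm with a two-finger parallel gripper is mounted at the origin on the work surface. World frame = base frame: x ahead of the robot, y to its left, z up, the work surface at z = 0. Lengths are in mm, angles in rad, forces in N, time in s.
With the tool pointing down it reaches from about 275 to 725 mm from the base axis. Payload 15.9 kg.
Tool frame: the origin (TCP) lies between the finger pads; the fingertips stand 25 mm ahead of it and the grasp point (between the pads) lies 6 mm ahead of it; x points along the fingers, z is the direction in which the jaws open and shut, and the axes are right-handed (so a half turn about x gives the same grasp; the last joint's range is limited). The gripper opens to 85 mm and grips with 20 to 120 N. Pads are 22 mm wide; open, the fingers measure 114 mm over their backs; the gripper's body (76 mm by 85 mm) begins 54 mm behind the grasp point. The pads swing forward as they close: fully open they stand 13 mm farther back than shut.
Start: joints at [1.301, 0.213, -0.034, 1.323, 0, 1.571], TCP at [133.264, 481.899, 256.306] pointing down, gripper open.
Joint ranges: [-2.98, 2.98], [-0.74, 1.72], [-1.14, 1.35], [-2.1, 2.04], [-1.57, 1.44], [-3.14, 3.14]. Speed limits (rad/s): [1.89, 1.89, 2.39, 2.57, 3.14, 3.14].

INTERFACE

Orientations are given as [roll, pitch, yaw] about the fixed x, y, z axes, in that order (R = Rz(yaw) Ry(pitch) Rx(roll)).
In Python, from bench import telemetry, viewer, order gives the robot as it stands.
- The arm moves only by the shell command python3 -m handwheel 'ROWS'. ROWS is JSON, a list of rows, each an object of numbers: "hand": the closure, from 0 (fully open) to 1 (shut); "tx", "ty", "tz": the shift along the world's x, y, z normalised to -1 to 1, where 1 is 0.025 m; "turn": the turn about the world's z normalised to -1 to 1, where 1 is 0.08 rad. In form: [{"hand": .., "tx": .., "ty": .., "tz": .., "turn": ..}, ...]. A call has exactly 10 rows; each row shifts and turns the commanded pose from where the row before left it; what a row does not reach is not made up. A row lasts 1/8 s, in which the tool goes at most 62.5 mm and 10.7 degrees, less where a joint would pass 70% of its speed; a pose out of reach is approached as far as the arm can. A call with a number of a shift or a turn outside -1 to 1 is refused whole. A call with a gripper value outside its range is refused whole. The fingers move at their own pace and stop on an object; the grip force is fixed at half the most. Time passes only in rows, so rows that do not move let the fingers close, or fill a call up. It gives the time, the measured TCP pose, the force and the opening at its end, in the units of the state.
- telemetry.read_state(): the state, without advancing time (a new reading comes with each control period).
- viewer.grab_frame(name): name is "scene" or "top"; returns a dict with "pixels" (420x560x3 uint8, red, green, blue), "depth" (420x560 float32, mm along the optical axis (not along the pixel's ray), 0 where there is no reading), "fx", "fy", "cx", "cy" (pixels), "R" (3x3) and "t" (3): a world point X has camera coordinates R X + t. Camera axes: x right, y down, z forward; pixel columns grow to the right and rows downward; lengths in mm; the calibration is good to about 2 mm. A picture is of the moment at which its call begins.
- order.finish_job(): hands the job in, once; it reports no verdict.
The state is a dict: "t": time; "joint_pos": joint angles; "qd": joint speeds; "joint_torque": joint torques, N m; "position": TCP position; "tcp_rot": TCP orientation; "contact_force": force on the tool from outside, world axes, zero at the start; "ft_torque": the same for the moment, N m; "finger_gap": opening from 0.0 (shut) to 1.0 (fully open).
Only numpy, scipy, OpenCV 4.12 (cv2) and the standard library are available. Lean on these libraries where they do the work, as an engineer would, in place of code of your own. Each camera call takes 0.05 s, during which the arm holds its last target.

TASK

Lift the copper test tube out of the wooden stand and push its brass nose straight down into the brass push-fit coupling of the leak tester until it snaps home and locks. Then prove the lock: tug the tube upwards with about 10 N for a second, so that the coupling lifts a little on its spring, and let go, leaving the tube standing upright in the coupling. Never press or pull on the coupling with more than about 16 N, keep your fingers off the tester itself, and leave the other things on the bench where they are.

Things in the scene. Friction and masses are not known exactly. Their poses are not given: they have to be found in the camera images.
- tube_mid (a point): Centre, half-way up, of the loose copper test tube (18 mm diameter, 150 mm long, 0.08 to 0.17 kg) that stands upright in the wooden stand, its lower end 15 mm above the bench. z runs up its axis. The top 129 mm is plain cylinder: grip it 25 to 45 mm above this point, and the fingers stay well clear of stand, plug and coupling.
- tube_tip (a point): Centre of the tube's lower end, 75 mm below tube_mid; z up the tube. From here up, the brass nose: a cone 8 mm wide growing to 18 mm over 9 mm; 18 mm wide to a square shoulder at 12 mm; a groove 10 mm wide from 12 to 21 mm; then the copper tube.
- tester: Grey box of the leak tester, fixed to the bench, 140 x 180 x 60 mm (its x, y, z); origin at the centre of its underside. The coupling stands out of its top, 40 mm off centre to its -y side; on the other half are a flat round gauge 52 mm wide (top 72 mm above the bench) and a small black knob (74 mm).
- mouth (a point): Centre of the coupling's top rim, 100 mm above the bench at rest; z up along the vertical bore. A brass sleeve 40 mm across the flared rim, 30 mm below. The mouth is a funnel 30 mm wide at the rim, narrowing to the 20.4 mm bore 7 mm down.
- bore (a point): Point on the bore's axis 7 mm below the rim, where the funnel ends. Below, unseen, sit sprung pawls and a solid floor at a depth that differs by up to 20 mm between starts and cannot be read. The tip meets the pawls 13 to 35 mm below the rim; they yield at 6 to 11 N and snap behind the shoulder at 30 to 50 mm. The floor is 2 mm farther: push slowly past the pawls until 12 to 14 N is felt there.
- coupling (a joint): Up and down travel of the whole coupling on its spring, m: 0 at rest, positive lifted, negative pressed. 10 N per mm, stops at +-4 mm. It shows the axial force: +0.001 is a 10 N tug, -0.0015 a 15 N push; beyond +-0.002 (20 N) it counts as overloaded. Once locked the tube has 2 mm of play before a tug is felt; not locked, it comes out at under 4 N.
- stand: Pale kiri-wood block fixed to the bench, 70 x 130 x 50 mm (its x, y, z), origin at the centre of its underside; two square holes 21 mm wide and 35 mm deep on its y axis: the test tube stands in the one at y = -30 mm, the short horn plug in the one at y = +30 mm.
- plug_mid (a point): Centre of the black horn plug standing in the stand's other hole, 55 mm high, its 26 mm wide head reaching 70 mm above the bench; bystander.
- joint_ring: Copper joint ring, 42 mm across, 14 mm high, lying on the bench; origin centre of underside; bystander.
- horn_insert: Small dark buffalo-horn mouthpiece insert, 34 x 16 x 14 mm, on the bench; origin centre of underside; bystander.
- oil_jar: Amber glass jar with a wooden cap, 54 mm across, 70 mm high; origin centre of underside; bystander.
- mallet: Wooden mallet lying on the bench, 220 mm long along its x; bystander.
- brush: Wooden-handled brush lying on the bench, 180 mm long along its x; bystander.

How it is judged (in metres and radians):
On the way, in this order (a step that is already met when the one before it is completed fails the run):
1. the tube's nose is in the coupling's bore, at least 15 mm below the rim and within 4 mm of its axis (z of tube_tip in the frame of mouth below -0.015 m and horizontal distance between tube_tip and mouth below 0.004 m), for 0.1 s.
2. the locked tube is tugged upwards: the coupling is lifted by at least 0.6 mm (6 N) for 0.3 s with the tip still at least 28 mm below the rim (value of joint coupling above 0.0006 m and z of tube_tip in the frame of mouth below -0.028 m and horizontal distance between tube_tip and mouth below 0.004 m), for 0.3 s.
At the end, for the whole second after the job is handed in: The tube stands released and at rest in the coupling, its tip at least 28 mm below the rim and within 4 mm of the bore's axis, leaning less than 0.12 rad, and the coupling is back at rest (between -0.5 and +0.4 mm) (z of tube_tip in the frame of mouth below -0.028 m and horizontal distance between tube_tip and mouth below 0.004 m and angle between tube_tip's own z axis and vertical below 0.12 rad and value of joint coupling between -0.0005 and 0.0004 m and linear speed of tube below 0.02 m/s); the robot touches nothing.
It fails at once if the coupling is overloaded: pressed down or pulled up by more than 2 mm (20 N) (value of joint coupling below -0.002 m or value of joint coupling above 0.002 m).
It fails at once if the fingers press on the tester or its coupling with more than 3 N (contact force between the fingers and tester above 3 N).
It fails at once if a bystander is moved by more than 30 mm (distance of any of plug_mid, joint_ring, horn_insert, oil_jar, mallet, brush from where it was at the start of the episode above 0.03 m).
It also fails if it takes over 56 s, if anything falls off the work surface, if the arm or the gripper's body presses on something with over 40 N, if the wrist force passes 120 N, or if a joint passes its speed limit or range.

## Working session

There is one attempt and no reset: what is moved stays moved. The work goes in short steps, Python scripts to look and compute and a shell command to move; the robot and the scene stay as the last step left them, time stands still between calls to the robot, and variables do not carry over. Pictures are saved under pics/ and viewed, and the job is handed in when it is done.

```bash
mkdir -p pics
cat > h.py <<'E'
import numpy as np,cv2
from bench import telemetry,viewer,order
def grab(n,save=None):
    f=viewer.grab_frame(n)
    if save: cv2.imwrite('pics/'+save,cv2.cvtColor(f['pixels'],cv2.COLOR_RGB2BGR))
    return f
def pt(f,u,v,d):
    c=np.array([(u-f['cx'])/f['fx']*d,(v-f['cy'])/f['fy']*d,d]); return f['R'].T@(c-f['t'])
def cloud(f):
    v,u=np.mgrid[:420,:560]; d=f['depth']
    c=np.stack([(u-f['cx'])/f['fx']*d,(v-f['cy'])/f['fy']*d,d],-1)
    P=(c-f['t'])@f['R']; P[d==0]=np.nan; return P
def ray(f,u,v,z):
    o=-f['R'].T@f['t']; r=f['R'].T@np.array([(u-f['cx'])/f['fx'],(v-f['cy'])/f['fy'],1]); return o+r*(z-o[2])/r[2]
E
python3 - <<'E'
from h import *
for n in('scene','top'):
    f=grab(n,n+'0.png'); np.save(n+'.npy',f,allow_pickle=True); print(n,-f['R'].T@f['t'],f['fx'])
s=telemetry.read_state();print(s)
E
```

```text
scene [1049.56262421  757.03272435 1009.6420682 ] 379.82998130348216
top [ 5.13270935e+02 -5.43759122e-01  1.12320915e+03] 380.72734049278785
{'t': 0.1, 'joint_pos': array([ 1.30101729e+00,  2.13346162e-01, -3.49600533e-02,  1.32351940e+00,
       -2.29484252e-05,  1.57083263e+00]), 'qd': array([-0.00239406, -0.00171601,  0.00164844, -0.00066414,  0.00033666,
        0.00055086]), 'joint_torque': array([-6.21616946e-04, -6.87253475e+01,  4.87805700e+01,  1.21406882e-02,
       -1.38137275e-05, -3.29049419e-05]), 'position': array([133.19204853, 481.64691393, 255.86045155]), 'tcp_rot': array([-3.11926455,  1.56976679, -1.81828355]), 'contact_force': array([-0.0391588 , -0.65680019,  0.45732716]), 'ft_torque': array([ 0.03450486,  0.01688523, -0.00039323]), 'finger_gap': 1.0005628158099762}
```

View pics/scene0.png

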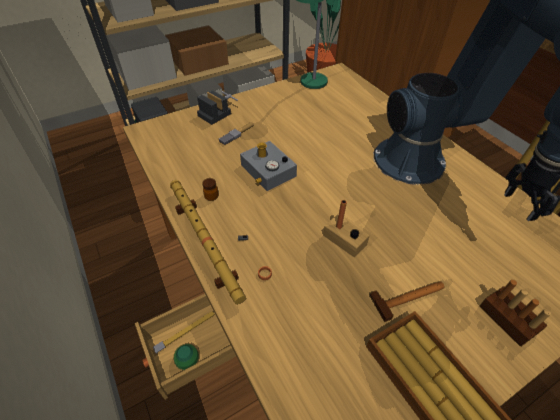

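View pics/top0.png

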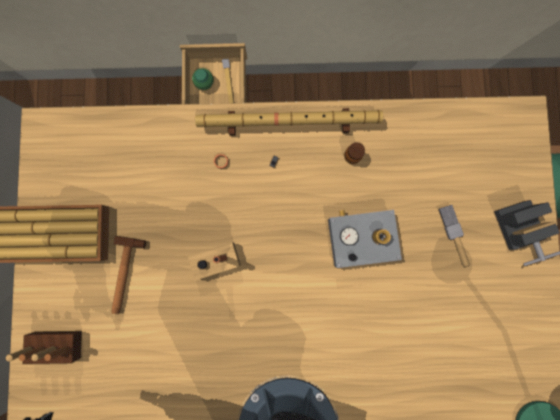

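Run:
```python
from h import *
a=np.load('top.npy',allow_pickle=True).item();b=np.load('scene.npy',allow_pickle=True).item()
def cr(f,x,y,w,h,k): return cv2.resize(cv2.cvtColor(f['pixels'][y:y+h,x:x+w],cv2.COLOR_RGB2BGR),None,fx=k,fy=k,interpolation=cv2.INTER_CUBIC)
A=np.hstack([cr(a,180,225,80,60,5),cr(a,325,200,80,75,4)[:300]])
B=np.hstack([cr(b,315,190,64,60,5)[:300],cr(b,235,130,80,60,5)])
cv2.imwrite('pics/z1.png',np.vstack([A[:, :720],cv2.copyMakeBorder(B,0,0,0,0,cv2.BORDER_CONSTANT)[:, :720]]))
for n,f in(('top',a),('scene',b)):
    P=cloud(f); 
    for nm,(x,y,w,h) in {'tube':(180,225,80,60),'test':(325,200,80,75)}.items() if n=='top' else {'tube':(315,190,64,60),'test':(235,130,80,60)}.items():
        Q=P[y:y+h,x:x+w].reshape(-1,3); q=Q[Q[:,2]>8]
        for lo,hi in((40,56),(56,66),(66,80),(80,93),(93,110),(110,140),(140,155),(155,162),(162,175)):
            m=q[(q[:,2]>lo)&(q[:,2]<hi)]
            if len(m): print(n,nm,lo,hi,len(m),np.median(m,0).round(1),m.min(0).round(0),m.max(0).round(0))
```

```text
top tube 40 56 994 [472.8 201.1  49.4] [422. 129.  41.] [523. 270.  56.]
top tube 56 66 15 [469.5 216.1  63.5] [456. 162.  56.] [490. 231.  66.]
top tube 66 80 71 [466.7 225.4  68.9] [453. 162.  66.] [490. 240.  79.]
top tube 80 93 4 [483.8 162.6  83.5] [480. 162.  80.] [488. 165.  87.]
top tube 93 110 6 [481.8 162.7  99.9] [475. 162.  98.] [488. 165. 102.]
top tube 110 140 13 [483.6 162.9 124.4] [474. 162. 113.] [489. 167. 139.]
top tube 140 155 7 [484.6 163.1 148.1] [477. 162. 142.] [490. 167. 151.]
top tube 155 162 6 [477.5 167.7 161.6] [473. 163. 157.] [485. 171. 162.]
top tube 162 175 36 [482.8 170.  164.3] [475. 162. 162.] [490. 177. 167.]
top test 40 56 110 [ 529.8 -176.4   54. ] [ 456. -310.   40.] [ 608. -129.   56.]
top test 56 66 2694 [ 523.3 -228.9   60.2] [ 451. -321.   56.] [ 607. -131.   66.]
top test 66 80 352 [ 533.2 -183.2   71.6] [ 468. -311.   66.] [ 561. -140.   80.]
top test 80 93 15 [ 531.6 -272.9   84.5] [ 524. -276.   80.] [ 545. -255.   93.]
top test 93 110 114 [ 533.7 -269.4   99. ] [ 515. -285.   93.] [ 550. -246.  106.]
scene tube 40 56 655 [481.4 204.6  
[... 358 characters left out ...]
 [487.6 176.7 124.9] [476. 165. 111.] [492. 180. 139.]
scene tube 140 155 20 [487.3 175.4 148.3] [480. 166. 140.] [491. 181. 154.]
scene tube 155 162 8 [488.1 176.  158.9] [481. 170. 155.] [490. 180. 162.]
scene tube 162 175 24 [482.  171.7 165.4] [475. 162. 162.] [490. 180. 168.]
scene test 40 56 187 [ 562.  -143.8   48.5] [ 451. -319.   40.] [ 610. -127.   56.]
scene test 56 66 938 [ 542.  -222.6   61.2] [ 451. -327.   56.] [ 608. -128.   66.]
scene test 66 80 165 [ 535.3 -182.2   72.4] [ 467. -284.   66.] [ 600. -152.   80.]
scene test 80 93 32 [ 534.5 -259.4   86.7] [ 522. -284.   81.] [ 548. -249.   93.]
scene test 93 110 47 [ 527.6 -270.3   99. ] [ 515. -287.   93.] [ 551. -242.  106.]
```

View pics/z1.png

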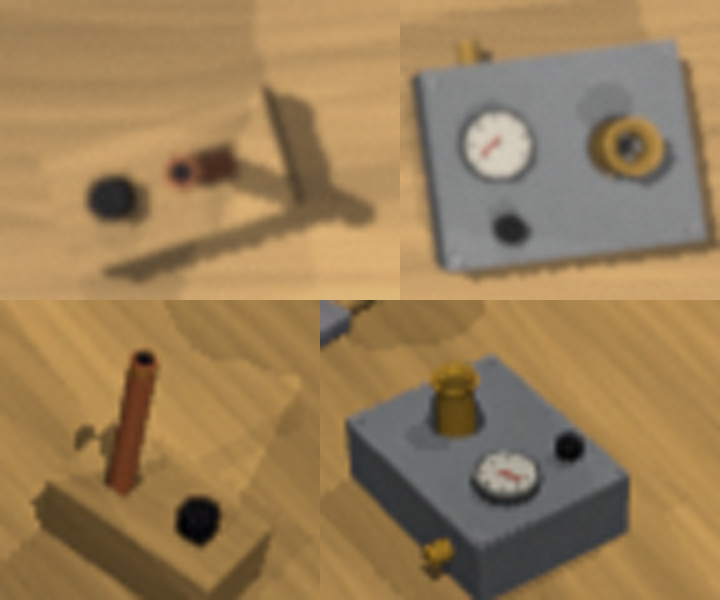

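```bash
cat > m.py <<'E'
from h import *
def comp(mask,c):
    n,l,s,ce=cv2.connectedComponentsWithStats(mask.astype(np.uint8)); i=np.argmin([np.hypot(*(ce[k]-c)) if k else 1e9 for k in range(n)]); return l==i
def rect(pts): 
    r=cv2.minAreaRect(pts.astype(np.float32)); return r
E
python3 - <<'E'
from m import *
fs={n:np.load(n+'.npy',allow_pickle=True).item() for n in('top','scene')}
box={'top':((180,225,80,60),(325,200,80,75)),'scene':((315,190,64,60),(235,130,80,60))}
for n,f in fs.items():
    P=cloud(f);hsv=cv2.cvtColor(f['pixels'],cv2.COLOR_RGB2HSV)
    # brass near coupling
    x,y,w,h=box[n][1]; M=np.zeros((420,560),bool);M[y:y+h,x:x+w]=1
    t=M&(P[...,2]>57)&(P[...,2]<64); q=P[t][:,:2]
    c=np.median(q,0); q=q[(np.abs(q-c)<130).all(1)]
    r=rect(q); print(n,'tester',np.round(r[0],1),np.round(r[1],1),r[2])
    br=M&(hsv[...,1]>110)&(hsv[...,0]>10)&(hsv[...,0]<35)&(P[...,2]>88)&(P[...,2]<112)
    V,U=np.nonzero(br); W=np.array([ray(f,u,v,100) for u,v in zip(U,V)])[:,:2]
    hull=cv2.convexHull(np.c_[U,V].astype(np.float32))[:,0]
    e=cv2.minEnclosingCircle(W.astype(np.float32)); print(n,'mouth',np.round(e[0],1),e[1],W.min(0),W.max(0),len(W))
    x,y,w,h=box[n][0]; M[:]=0;M[y:y+h,x:x+w]=1
    t=M&(P[...,2]>46)&(P[...,2]<53); q=P[t][:,:2]; r=rect(q); print(n,'stand',np.round(r[0],1),np.round(r[1],1),r[2])
    t=M&(P[...,2]>159)&(P[...,2]<172); V,U=np.nonzero(t); W=np.array([ray(f,u,v,165) for u,v in zip(U,V)])[:,:2]
    e=cv2.minEnclosingCircle(W.astype(np.float32)); print(n,'tubetop',np.round(e[0],1),e[1],W.mean(0),len(W))
    t=M&(P[...,2]>64)&(P[...,2]<76)&(hsv[...,2]<60); q=P[t];print(n,'plug',np.median(q,0))
E
```

```text
top tester [ 528.9 -226.3] [139.9 180.8] 6.080389976501465
top mouth [ 532.6 -265.9] 18.934782028198242 [ 515.2996836  -284.85189053] [ 550.17443121 -247.35345902] 116
top stand [473.3 199.5] [ 69.8 130.8] 16.348304748535156
top tubetop [481.7 169.7] 8.871609687805176 [482.07312677 169.75703578] 41
top plug [466.5698544  224.97513395  68.39018105]
scene tester [ 529.6 -224.9] [142.3 185.4] 6.314151287078857
scene mouth [ 534.1 -261.8] 24.223421096801758 [ 515.13804769 -284.73794648] [ 552.42668029 -239.84290194] 60
scene stand [473.8 199.9] [ 74.8 132.1] 17.381668090820312
scene tubetop [484.  173.5] 11.417108535766602 [483.3063572  172.60536067] 28
scene plug [469.28242673 231.73416522  70.7809065 ]
```

```bash
python3 -m handwheel '[{"hand":0,"tx":0.5,"ty":-0.4,"tz":0,"turn":-0.8},{"hand":0,"tx":1,"ty":-0.9,"tz":0,"turn":-0.8},{"hand":0,"tx":1,"ty":-0.9,"tz":0,"turn":-0.8},{"hand":0,"tx":1,"ty":-0.9,"tz":0,"turn":-0.8},{"hand":0,"tx":1,"ty":-0.9,"tz":0,"turn":-0.8},{"hand":0,"tx":1,"ty":-0.9,"tz":0,"turn":-0.8},{"hand":0,"tx":1,"ty":-0.9,"tz":0,"turn":-0.8},{"hand":0,"tx":1,"ty":-0.9,"tz":0,"turn":-0.8},{"hand":0,"tx":1,"ty":-0.9,"tz":0,"turn":-0.8},{"hand":0,"tx":1,"ty":-0.9,"tz":0,"turn":-0.8}]'
cat > st.py <<'E'
from h import *
from scipy.spatial.transform import Rotation as Ro
def st():
    s=telemetry.read_state();R=Ro.from_euler('xyz',s['tcp_rot']).as_matrix()
    print(round(s['t'],2),'q',s['joint_pos'].round(3),'p',s['position'].round(2),'F',s['contact_force'].round(2),'gap',round(s['finger_gap'],3),'x',R[:,0].round(3),'jaw',R[:,2].round(3)); return s
if __name__=='__main__': st()
E
python3 st.py
```

```text
t: 1.35
position: [371.6, 267.7, 256.3]
tcp_rot: [-2.324, 1.571, -1.668]
contact_force: [-0.0, -0.1, -1.8]
finger_gap: 0.999
1.35 q [ 0.624  0.127 -0.139  1.306 -0.     1.539] p [371.63 267.7  256.26] F [-0.01 -0.13 -1.75] gap 0.999 x [-0. -0. -1.] jaw [ 0.792  0.61  -0.   ]
```

```bash
python3 -m handwheel '[{"hand":0,"tx":1,"ty":-0.9,"tz":0,"turn":-0.5},{"hand":0,"tx":1,"ty":-0.9,"tz":0,"turn":-0.5},{"hand":0,"tx":1,"ty":-0.9,"tz":0,"turn":-0.5},{"hand":0,"tx":1,"ty":-0.9,"tz":-0.2,"turn":-0.5},{"hand":0,"tx":0.44,"ty":-0.3,"tz":-0.4,"turn":0},{"hand":0,"tx":0,"ty":0,"tz":-0.6,"turn":0},{"hand":0,"tx":0,"ty":0,"tz":-0.6,"turn":0},{"hand":0,"tx":0,"ty":0,"tz":-0.6,"turn":0},{"hand":0,"tx":0,"ty":0,"tz":-0.4,"turn":0},{"hand":0,"tx":0,"ty":0,"tz":0,"turn":0}]'
python3 - <<'E'
from st import *
st();grab('scene','s2.png');f=grab('top','t2.png')
i=cv2.imread('pics/s2.png')[150:290,260:400];cv2.imwrite('pics/s2c.png',cv2.resize(i,None,fx=4,fy=4))
E
```

```text
t: 2.6
position: [481.2, 172.0, 185.6]
tcp_rot: [2.961, 1.57, -2.821]
contact_force: [-0.0, -0.1, -0.7]
finger_gap: 1.001
2.6 q [ 0.343  0.26  -0.153  1.158  0.     1.413] p [481.22 172.02 185.65] F [-0.01 -0.11 -0.69] gap 1.001 x [-0.001 -0.    -1.   ] jaw [ 0.877  0.481 -0.001]
```

View pics/s2c.png

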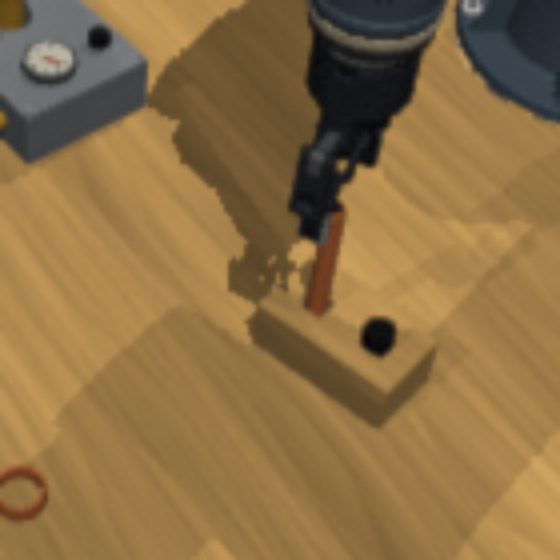

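```bash
python3 -m handwheel '[{"hand":0,"tx":0.03,"ty":-0.06,"tz":-0.6,"turn":0},{"hand":0,"tx":0,"ty":0,"tz":-0.6,"turn":0},{"hand":0,"tx":0,"ty":0,"tz":-0.6,"turn":0},{"hand":0,"tx":0,"ty":0,"tz":-0.38,"turn":0},{"hand":0.5,"tx":0,"ty":0,"tz":0,"turn":0},{"hand":0.7,"tx":0,"ty":0,"tz":0,"turn":0},{"hand":1,"tx":0,"ty":0,"tz":0,"turn":0},{"hand":1,"tx":0,"ty":0,"tz":0,"turn":0},{"hand":1,"tx":0,"ty":0,"tz":0,"turn":0},{"hand":1,"tx":0,"ty":0,"tz":0,"turn":0}]'; python3 st.py
```

```text
t: 3.95
position: [482.7, 170.4, 132.3]
tcp_rot: [-0.23, 1.57, 0.271]
contact_force: [-1.8, -1.1, 5.1]
finger_gap: 0.191
3.95 q [ 0.339  0.294 -0.249  1.028 -0.     1.409] p [482.68 170.43 132.27] F [-1.83 -1.09  5.12] gap 0.191 x [ 0.001  0.    -1.   ] jaw [0.877 0.48  0.001]
```

```bash
python3 -m handwheel '[{"hand":1,"tx":0,"ty":0,"tz":0.1,"turn":0},{"hand":1,"tx":0,"ty":0,"tz":0.4,"turn":0},{"hand":1,"tx":0,"ty":0,"tz":0.5,"turn":0},{"hand":1,"tx":0,"ty":0,"tz":0.6,"turn":0},{"hand":1,"tx":0,"ty":0,"tz":0.8,"turn":0},{"hand":1,"tx":0,"ty":0,"tz":0.9,"turn":0},{"hand":1,"tx":0,"ty":0,"tz":1,"turn":0},{"hand":1,"tx":0,"ty":0,"tz":0.7,"turn":0},{"hand":1,"tx":0,"ty":0,"tz":0,"turn":0},{"hand":1,"tx":0,"ty":0,"tz":0,"turn":0}]'
python3 - <<'E'
from st import *
st();f=grab('scene','s3.png');np.save('s3.npy',f,allow_pickle=True);g=grab('top','t3.png');np.save('t3.npy',g,allow_pickle=True)
i=cv2.imread('pics/s3.png')[130:270,280:420];j=cv2.imread('pics/t3.png')[200:340,160:300];cv2.imwrite('pics/s3c.png',cv2.resize(np.hstack([i,j]),(800,400)))
E
```

```text
t: 5.2
position: [482.3, 170.3, 256.4]
tcp_rot: [2.987, 1.57, -2.795]
contact_force: [-0.0, 0.3, -1.7]
finger_gap: 0.198
5.2 q [ 0.339  0.237 -0.003  1.331 -0.     1.409] p [482.33 170.34 256.41] F [-0.01  0.26 -1.73] gap 0.198 x [-0. -0. -1.] jaw [ 0.877  0.48  -0.   ]
```

View pics/s3c.png

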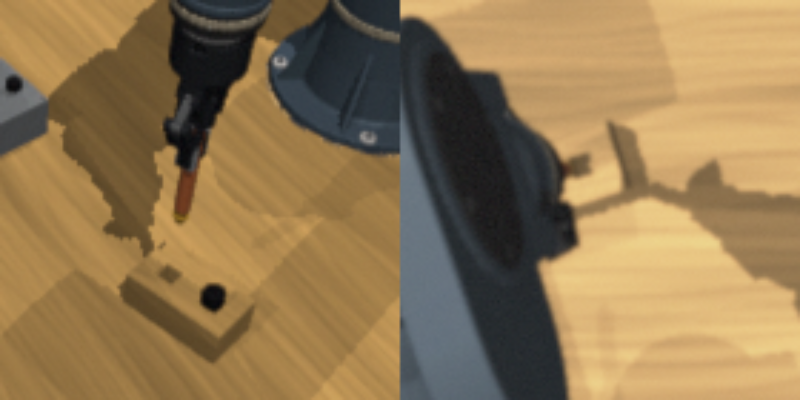

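```bash
python3 -m handwheel '[{"hand":1,"tx":0.1,"ty":-0.5,"tz":0.2,"turn":0},{"hand":1,"tx":0.1,"ty":-1,"tz":0,"turn":0},{"hand":1,"tx":0.1,"ty":-1,"tz":0,"turn":0},{"hand":1,"tx":0.1,"ty":-1,"tz":0,"turn":0},{"hand":1,"tx":0.1,"ty":-1,"tz":0,"turn":0},{"hand":1,"tx":0.1,"ty":-1,"tz":0,"turn":0},{"hand":1,"tx":0.1,"ty":-1,"tz":0,"turn":0},{"hand":1,"tx":0.1,"ty":-1,"tz":0,"turn":0},{"hand":1,"tx":0.1,"ty":-1,"tz":0,"turn":0},{"hand":1,"tx":0.1,"ty":-1,"tz":0,"turn":0}]';python3 -m handwheel '[{"hand":1,"tx":0.2,"ty":-1,"tz":0,"turn":0},{"hand":1,"tx":0.2,"ty":-1,"tz":0,"turn":0},{"hand":1,"tx":0.2,"ty":-1,"tz":0,"turn":0},{"hand":1,"tx":0.2,"ty":-1,"tz":0,"turn":0},{"hand":1,"tx":0.2,"ty":-1,"tz":0,"turn":0},{"hand":1,"tx":0.02,"ty":-1,"tz":0,"turn":0},{"hand":1,"tx":0,"ty":-0.8,"tz":0,"turn":0},{"hand":1,"tx":0,"ty":-0.5,"tz":0,"turn":0},{"hand":1,"tx":0,"ty":-0.2,"tz":0,"turn":0},{"hand":1,"tx":0,"ty":0,"tz":0,"turn":0}]'
python3 - <<'E'
from st import *
st();f=grab('scene','s4.png');np.save('s4.npy',f,allow_pickle=True);g=grab('top','t4.png');np.save('t4.npy',g,allow_pickle=True)
i=cv2.imread('pics/s4.png')[80:200,210:330];j=cv2.imread('pics/t4.png')[190:310,310:430];cv2.imwrite('pics/s4c.png',cv2.resize(np.hstack([i,j]),(800,400)))
E
```

```text
t: 6.55
position: [507.3, -68.7, 261.9]
tcp_rot: [2.976, 1.571, -2.806]
contact_force: [0.2, 0.4, -1.9]
finger_gap: 0.195
t: 7.8
position: [533.0, -254.5, 261.8]
tcp_rot: [1.467, 1.571, 1.968]
contact_force: [-0.1, -0.6, -1.9]
finger_gap: 0.194
7.8 q [-0.445  0.406  0.245  1.409  0.     0.624] p [ 533.   -254.47  261.8 ] F [-0.08 -0.56 -1.93] gap 0.194 x [-0.  0. -1.] jaw [0.877 0.48  0.   ]
```

View pics/s4c.png

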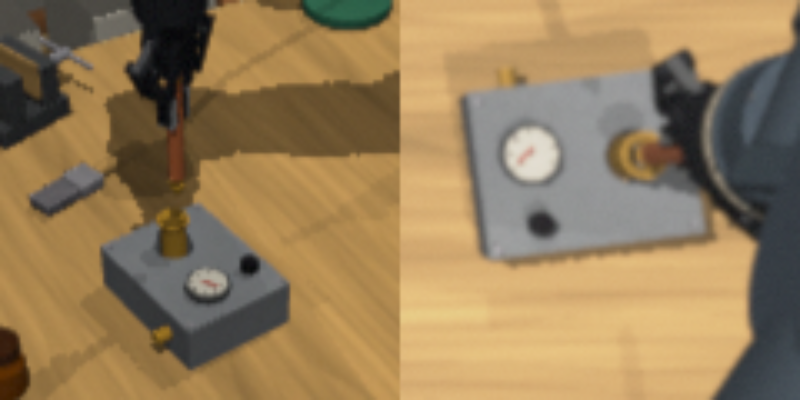

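```bash
cat > ax.py <<'E'
from m import *
# approximate centre line of tube in each view -> plane; intersect
def line(f,z0,z1,c,r=16):
    P=cloud(f); hsv=cv2.cvtColor(f['pixels'],cv2.COLOR_RGB2HSV)
    m=(np.hypot(P[...,0]-c[0],P[...,1]-c[1])<r)&(P[...,2]>z0)&(P[...,2]<z1)&(hsv[...,1]>90)&((hsv[...,0]<20)|(hsv[...,0]>170))
    V,U=np.nonzero(m); vx,vy,x,y=cv2.fitLine(np.c_[U,V].astype(np.float32),cv2.DIST_L2,0,.01,.01)[:,0]
    K=np.array([[f['fx'],0,f['cx']],[0,f['fy'],f['cy']],[0,0,1]])
    l=np.cross([x,y,1],[x+vx,y+vy,1]); n=f['R'].T@(K.T@l); n/=np.linalg.norm(n); o=-f['R'].T@f['t']
    return n,n@o,len(U),P[m].mean(0)
def axis(fs,z0,z1,c,zs):
    L=[line(f,z0,z1,c) for f in fs]; print([ (l[2],l[3].round(1)) for l in L])
    A=np.array([l[0] for l in L]); b=np.array([l[1] for l in L])
    for z in zs: print(z,np.linalg.solve(A[:,:2],b-A[:,2]*z).round(2),'cond',np.linalg.cond(A[:,:2]).round(1))
E
python3 - <<'E'
from ax import *
F=[np.load(k,allow_pickle=True).item() for k in('s4.npy','t4.npy')]
axis(F,150,225,(533,-254.5),(145,200,255))
for k,f in enumerate(F):
    P=cloud(f);hsv=cv2.cvtColor(f['pixels'],cv2.COLOR_RGB2HSV)
    m=(np.hypot(P[...,0]-533,P[...,1]+254.5)<20)&(P[...,2]>125)&(P[...,2]<200)
    V,U=np.nonzero(m); z=P[m][:,2]
    for lo in range(125,200,8):
        s=(z>=lo)&(z<lo+8)
        if s.any(): print(k,lo,s.sum(),P[m][s].mean(0).round(1),U[s].min(),U[s].max(),V[s].min(),V[s].max())
E
```

```text
[(65, array([ 535.5, -249.1,  192.9])), (51, array([ 531.8, -246.7,  188.4]))]
145 [ 511.38 -295.71] cond 31.1
200 [ 578.51 -160.88] cond 31.1
255 [645.63 -26.05] cond 31.1
0 149 7 [ 535.7 -254.   153.5] 261 264 134 137
0 157 9 [ 531.9 -250.4  159.1] 262 265 133 136
0 165 5 [ 535.8 -249.7  170.3] 261 265 132 133
0 173 6 [ 535.6 -247.6  176.4] 261 264 131 132
0 181 10 [ 536.4 -248.4  185. ] 260 264 128 131
0 189 9 [ 536.2 -249.7  194. ] 260 264 126 128
0 197 1 [ 533.4 -247.7  199.5] 263 263 126 126
1 149 3 [ 531.3 -247.4  156. ] 381 382 234 238
1 157 6 [ 531.6 -247.7  158.2] 381 383 233 239
1 165 5 [ 533.1 -247.   170.4] 382 384 233 239
1 173 3 [ 534.1 -246.2  177.2] 382 384 233 238
1 181 8 [ 530.4 -246.3  184.5] 383 386 234 239
1 189 7 [ 531.7 -246.8  192.2] 384 387 233 239
1 197 1 [ 536.8 -245.7  198.5] 385 385 234 234
```

```bash
python3 -m handwheel '[{"hand":1,"tx":0,"ty":-0.2,"tz":0,"turn":0},{"hand":1,"tx":0,"ty":-0.26,"tz":-0.2,"turn":0},{"hand":1,"tx":0,"ty":0,"tz":-0.3,"turn":0},{"hand":1,"tx":0,"ty":0,"tz":-0.3,"turn":0},{"hand":1,"tx":0,"ty":0,"tz":-0.3,"turn":0},{"hand":1,"tx":0,"ty":0,"tz":-0.3,"turn":0},{"hand":1,"tx":0,"ty":0,"tz":-0.1,"turn":0},{"hand":1,"tx":0,"ty":0,"tz":0,"turn":0},{"hand":1,"tx":0,"ty":0,"tz":0,"turn":0},{"hand":1,"tx":0,"ty":0,"tz":0,"turn":0}]'
python3 - <<'E'
from st import *
st();f=grab('scene','s5.png');g=grab('top','t5.png')
i=cv2.imread('pics/s5.png')[100:180,220:300];j=cv2.imread('pics/t5.png')[195:275,340:420];cv2.imwrite('pics/s5c.png',cv2.resize(np.hstack([i,j]),(800,400),interpolation=cv2.INTER_CUBIC))
for k,f in enumerate((f,g)):
    P=cloud(f);o=-f['R'].T@f['t'];d=o[:2]-[533,-266];d/=np.hypot(*d)
    for lo,hi in((107,118),(118,130),(130,145),(145,160)):
        m=(np.hypot(P[...,0]-533,P[...,1]+266)<20)&(P[...,2]>lo)&(P[...,2]<hi)
        if m.any(): 
            q=P[m].mean(0);print(k,lo,m.sum(),q.round(1),'axis',(q[:2]-7.05*d).round(1))
    m=(np.hypot(P[...,0]-533,P[...,1]+266)<26)&(P[...,2]>94)&(P[...,2]<105);print('rim',P[m].min(0).round(1),P[m].max(0).round(1))
E
```

```text
t: 9.15
position: [533.1, -266.2, 224.5]
tcp_rot: [-0.983, 1.57, -0.482]
contact_force: [0.6, -0.0, -1.7]
finger_gap: 0.19
9.15 q [-0.463  0.421  0.172  1.322 -0.     0.607] p [ 533.1  -266.18  224.54] F [ 0.64 -0.02 -1.66] gap 0.19 x [ 0. -0. -1.] jaw [0.877 0.48  0.   ]
0 107 3 [ 536.8 -265.1  112.8] axis [ 533.7 -271.4]
0 118 11 [ 534.4 -260.6  122.2] axis [ 531.2 -266.9]
0 130 16 [ 537.1 -261.1  138.3] axis [ 534.  -267.4]
0 145 15 [ 536.4 -260.   153. ] axis [ 533.2 -266.3]
rim [ 514.1 -281.    94.1] [ 552.4 -246.3  104.4]
1 107 3 [ 535.5 -258.6  116.1] axis [ 536.  -265.7]
1 118 7 [ 531.  -259.9  122.4] axis [ 531.5 -267. ]
1 130 10 [ 533.7 -258.6  137.3] axis [ 534.3 -265.6]
1 145 11 [ 531.5 -258.6  153.1] axis [ 532.  -265.6]
rim [ 515.3 -281.8   94.1] [ 550.1 -246.7  103.9]
```

View pics/s5c.png

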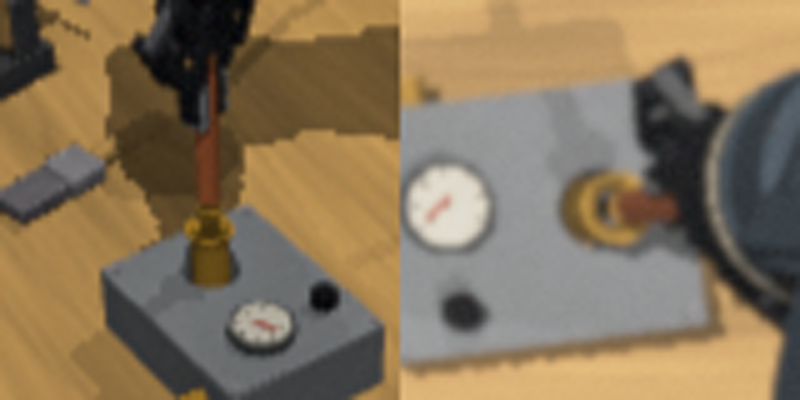

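```bash
python3 -m handwheel '[{"hand":1,"tx":0,"ty":0,"tz":-0.1,"turn":0},{"hand":1,"tx":0,"ty":0,"tz":-0.1,"turn":0},{"hand":1,"tx":0,"ty":0,"tz":-0.1,"turn":0},{"hand":1,"tx":0,"ty":0,"tz":-0.08,"turn":0},{"hand":1,"tx":0,"ty":0,"tz":-0.06,"turn":0},{"hand":1,"tx":0,"ty":0,"tz":-0.06,"turn":0},{"hand":1,"tx":0,"ty":0,"tz":-0.06,"turn":0},{"hand":1,"tx":0,"ty":0,"tz":-0.06,"turn":0},{"hand":1,"tx":0,"ty":0,"tz":0,"turn":0},{"hand":1,"tx":0,"ty":0,"tz":0,"turn":0}]'; python3 st.py
```

```text
t: 10.5
position: [533.0, -266.1, 208.8]
tcp_rot: [-1.944, 1.571, -1.443]
contact_force: [0.5, -0.4, -2.2]
finger_gap: 0.195
10.5 q [-0.463  0.424  0.138  1.285 -0.     0.607] p [ 533.02 -266.12  208.83] F [ 0.48 -0.38 -2.21] gap 0.195 x [ 0. -0. -1.] jaw [ 0.877  0.48  -0.   ]
```

```bash
python3 -m handwheel '[{"hand":1,"tx":0,"ty":0,"tz":-0.04,"turn":0},{"hand":1,"tx":0,"ty":0,"tz":-0.04,"turn":0},{"hand":1,"tx":0,"ty":0,"tz":-0.04,"turn":0},{"hand":1,"tx":0,"ty":0,"tz":-0.04,"turn":0},{"hand":1,"tx":0,"ty":0,"tz":-0.04,"turn":0},{"hand":1,"tx":0,"ty":0,"tz":-0.04,"turn":0},{"hand":1,"tx":0,"ty":0,"tz":-0.04,"turn":0},{"hand":1,"tx":0,"ty":0,"tz":-0.04,"turn":0},{"hand":1,"tx":0,"ty":0,"tz":0,"turn":0},{"hand":1,"tx":0,"ty":0,"tz":0,"turn":0}]'; python3 st.py
```

```text
t: 11.75
position: [533.0, -266.1, 200.8]
tcp_rot: [-0.973, 1.571, -0.472]
contact_force: [-0.3, 0.8, -0.4]
finger_gap: 0.192
11.75 q [-0.463  0.426  0.121  1.265 -0.     0.607] p [ 533.02 -266.13  200.82] F [-0.26  0.81 -0.39] gap 0.192 x [ 0. -0. -1.] jaw [0.877 0.48  0.   ]
```

```bash
python3 -m handwheel '[{"hand":1,"tx":0,"ty":0,"tz":-0.04,"turn":0},{"hand":1,"tx":0,"ty":0,"tz":-0.04,"turn":0},{"hand":1,"tx":0,"ty":0,"tz":-0.04,"turn":0},{"hand":1,"tx":0,"ty":0,"tz":-0.04,"turn":0},{"hand":1,"tx":0,"ty":0,"tz":-0.04,"turn":0},{"hand":1,"tx":0,"ty":0,"tz":-0.02,"turn":0},{"hand":1,"tx":0,"ty":0,"tz":-0.02,"turn":0},{"hand":1,"tx":0,"ty":0,"tz":0,"turn":0},{"hand":1,"tx":0,"ty":0,"tz":0,"turn":0},{"hand":1,"tx":0,"ty":0,"tz":0,"turn":0}]'; python3 st.py
```

```text
t: 13.0
position: [533.0, -266.1, 194.8]
tcp_rot: [-1.596, 1.571, -1.095]
contact_force: [-0.3, -0.9, -1.5]
finger_gap: 0.196
13.0 q [-0.463  0.428  0.109  1.251 -0.     0.607] p [ 533.02 -266.13  194.84] F [-0.31 -0.88 -1.5 ] gap 0.196 x [ 0. -0. -1.] jaw [ 0.877  0.48  -0.   ]
```

```bash
python3 -m handwheel '[{"hand":1,"tx":0,"ty":0,"tz":-0.04,"turn":0},{"hand":1,"tx":0,"ty":0,"tz":-0.04,"turn":0},{"hand":1,"tx":0,"ty":0,"tz":-0.04,"turn":0},{"hand":1,"tx":0,"ty":0,"tz":-0.04,"turn":0},{"hand":1,"tx":0,"ty":0,"tz":-0.04,"turn":0},{"hand":1,"tx":0,"ty":0,"tz":-0.02,"turn":0},{"hand":1,"tx":0,"ty":0,"tz":-0.02,"turn":0},{"hand":1,"tx":0,"ty":0,"tz":0,"turn":0},{"hand":1,"tx":0,"ty":0,"tz":0,"turn":0},{"hand":1,"tx":0,"ty":0,"tz":0,"turn":0}]'; python3 st.py
```

```text
t: 14.25
position: [533.1, -266.1, 188.9]
tcp_rot: [-0.738, 1.571, -0.237]
contact_force: [0.9, -0.5, 5.2]
finger_gap: 0.194
14.25 q [-0.463  0.43   0.097  1.237  0.     0.607] p [ 533.1  -266.13  188.89] F [ 0.93 -0.46  5.21] gap 0.194 x [ 0. -0. -1.] jaw [0.877 0.48  0.   ]
```

```bash
python3 -m handwheel '[{"hand":1,"tx":0,"ty":0,"tz":-0.02,"turn":0},{"hand":1,"tx":0,"ty":0,"tz":-0.02,"turn":0},{"hand":1,"tx":0,"ty":0,"tz":-0.02,"turn":0},{"hand":1,"tx":0,"ty":0,"tz":-0.02,"turn":0},{"hand":1,"tx":0,"ty":0,"tz":-0.02,"turn":0},{"hand":1,"tx":0,"ty":0,"tz":-0.02,"turn":0},{"hand":1,"tx":0,"ty":0,"tz":-0.02,"turn":0},{"hand":1,"tx":0,"ty":0,"tz":-0.02,"turn":0},{"hand":1,"tx":0,"ty":0,"tz":0,"turn":0},{"hand":1,"tx":0,"ty":0,"tz":0,"turn":0}]'; python3 st.py
```

```text
t: 15.5
position: [532.8, -266.0, 184.4]
tcp_rot: [2.244, 1.57, 2.745]
contact_force: [0.6, 0.5, -0.5]
finger_gap: 0.198
15.5 q [-0.463  0.432  0.088  1.228 -0.     0.607] p [ 532.82 -266.04  184.42] F [ 0.57  0.47 -0.52] gap 0.198 x [-0.001  0.    -1.   ] jaw [ 0.877  0.48  -0.   ]
```

```bash
python3 -m handwheel '[{"hand":1,"tx":0,"ty":0,"tz":-0.02,"turn":0},{"hand":1,"tx":0,"ty":0,"tz":-0.02,"turn":0},{"hand":1,"tx":0,"ty":0,"tz":-0.02,"turn":0},{"hand":1,"tx":0,"ty":0,"tz":-0.02,"turn":0},{"hand":1,"tx":0,"ty":0,"tz":-0.02,"turn":0},{"hand":1,"tx":0,"ty":0,"tz":-0.02,"turn":0},{"hand":1,"tx":0,"ty":0,"tz":-0.01,"turn":0},{"hand":1,"tx":0,"ty":0,"tz":-0.01,"turn":0},{"hand":1,"tx":0,"ty":0,"tz":0,"turn":0},{"hand":1,"tx":0,"ty":0,"tz":0,"turn":0}]'; python3 st.py
```

```text
t: 16.75
position: [533.0, -266.1, 181.3]
tcp_rot: [1.927, 1.571, 2.428]
contact_force: [1.1, -0.1, 1.1]
finger_gap: 0.191
16.75 q [-0.463  0.433  0.082  1.219  0.     0.607] p [ 533.01 -266.09  181.28] F [ 1.12 -0.12  1.07] gap 0.191 x [-0.  0. -1.] jaw [ 0.877  0.48  -0.   ]
```

```bash
python3 -m handwheel '[{"hand":1,"tx":0,"ty":0,"tz":-0.02,"turn":0},{"hand":1,"tx":0,"ty":0,"tz":-0.02,"turn":0},{"hand":1,"tx":0,"ty":0,"tz":-0.02,"turn":0},{"hand":1,"tx":0,"ty":0,"tz":-0.02,"turn":0},{"hand":1,"tx":0,"ty":0,"tz":-0.02,"turn":0},{"hand":1,"tx":0,"ty":0,"tz":0,"turn":0},{"hand":1,"tx":0,"ty":0,"tz":0,"turn":0},{"hand":1,"tx":0,"ty":0,"tz":0,"turn":0},{"hand":1,"tx":0,"ty":0,"tz":0,"turn":0},{"hand":1,"tx":0,"ty":0,"tz":0,"turn":0}]'; python3 st.py
```

```text
t: 18.0
position: [532.9, -266.0, 178.6]
tcp_rot: [2.232, 1.57, 2.733]
contact_force: [-0.6, 0.6, -5.0]
finger_gap: 0.19
18.0 q [-0.463  0.434  0.076  1.214 -0.     0.607] p [ 532.88 -266.04  178.65] F [-0.61  0.62 -4.96] gap 0.19 x [-0.  0. -1.] jaw [ 0.877  0.48  -0.   ]
```

Run:
```python
from st import *
for i in range(4):
    grab('scene','s6.png'); st()
```

```text
18.05 q [-0.463  0.434  0.076  1.214 -0.     0.607] p [ 532.89 -266.05  178.64] F [-1.2   0.98 -4.86] gap 0.193 x [-0.  0. -1.] jaw [ 0.877  0.48  -0.   ]
18.1 q [-0.463  0.434  0.076  1.214 -0.     0.607] p [ 532.89 -266.06  178.68] F [-1.07  0.59 -5.4 ] gap 0.194 x [-0.  0. -1.] jaw [ 0.877  0.48  -0.   ]
18.15 q [-0.463  0.434  0.076  1.214 -0.     0.607] p [ 532.88 -266.08  178.68] F [-0.94  0.88 -4.1 ] gap 0.194 x [-0.  0. -1.] jaw [ 0.877  0.48  -0.   ]
18.2 q [-0.463  0.434  0.076  1.214 -0.     0.607] p [ 532.88 -266.06  178.68] F [-0.55  0.07 -4.66] gap 0.197 x [-0.  0. -1.] jaw [ 0.877  0.48  -0.   ]
```

```bash
python3 -m handwheel '[{"hand":1,"tx":0,"ty":0,"tz":-0.02,"turn":0},{"hand":1,"tx":0,"ty":0,"tz":0,"turn":0},{"hand":1,"tx":0,"ty":0,"tz":-0.02,"turn":0},{"hand":1,"tx":0,"ty":0,"tz":0,"turn":0},{"hand":1,"tx":0,"ty":0,"tz":-0.01,"turn":0},{"hand":1,"tx":0,"ty":0,"tz":0,"turn":0},{"hand":1,"tx":0,"ty":0,"tz":0,"turn":0},{"hand":1,"tx":0,"ty":0,"tz":0,"turn":0},{"hand":1,"tx":0,"ty":0,"tz":0,"turn":0},{"hand":1,"tx":0,"ty":0,"tz":0,"turn":0}]'
python3 - <<'E'
from st import *
st();grab('scene');st();grab('scene');st()
E
```

```text
t: 19.45
position: [533.0, -266.1, 177.5]
tcp_rot: [2.128, 1.571, 2.629]
contact_force: [0.1, -0.0, -1.8]
finger_gap: 0.192
19.45 q [-0.463  0.434  0.074  1.211  0.     0.607] p [ 533.   -266.1   177.53] F [ 0.08 -0.05 -1.81] gap 0.192 x [-0.  0. -1.] jaw [ 0.877  0.48  -0.   ]
19.5 q [-0.463  0.434  0.074  1.211  0.     0.607] p [ 533.02 -266.11  177.55] F [-0.35 -0.73 -1.  ] gap 0.195 x [ 0.  0. -1.] jaw [0.877 0.48  0.   ]
19.55 q [-0.463  0.434  0.074  1.211 -0.     0.607] p [ 533.   -266.08  177.53] F [-0.03 -0.36 -1.94] gap 0.187 x [-0.  0. -1.] jaw [ 0.877  0.48  -0.   ]
```

```bash
python3 -m handwheel '[{"hand":1,"tx":0,"ty":0,"tz":-0.01,"turn":0},{"hand":1,"tx":0,"ty":0,"tz":-0.01,"turn":0},{"hand":1,"tx":0,"ty":0,"tz":-0.01,"turn":0},{"hand":1,"tx":0,"ty":0,"tz":-0.01,"turn":0},{"hand":1,"tx":0,"ty":0,"tz":0,"turn":0},{"hand":1,"tx":0,"ty":0,"tz":0,"turn":0},{"hand":1,"tx":0,"ty":0,"tz":0,"turn":0},{"hand":1,"tx":0,"ty":0,"tz":0,"turn":0},{"hand":1,"tx":0,"ty":0,"tz":0,"turn":0},{"hand":1,"tx":0,"ty":0,"tz":0,"turn":0}]'
python3 - <<'E'
from st import *
st();grab('scene');st();grab('scene');st()
E
```

```text
t: 20.8
position: [533.0, -266.1, 176.6]
tcp_rot: [-1.548, 1.571, -1.047]
contact_force: [-0.1, 0.6, -2.2]
finger_gap: 0.193
20.8 q [-0.463  0.435  0.072  1.208 -0.     0.607] p [ 533.02 -266.13  176.55] F [-0.07  0.63 -2.16] gap 0.193 x [ 0. -0. -1.] jaw [0.877 0.48  0.   ]
20.85 q [-0.463  0.435  0.072  1.208  0.     0.607] p [ 533.03 -266.1   176.54] F [-0.18  1.48 -2.49] gap 0.195 x [ 0.  0. -1.] jaw [0.877 0.48  0.   ]
20.9 q [-0.463  0.435  0.072  1.208  0.     0.607] p [ 533.02 -266.08  176.53] F [-0.04 -0.03 -0.85] gap 0.197 x [-0.  0. -1.] jaw [ 0.877  0.48  -0.   ]
```

```bash
python3 -m handwheel '[{"hand":1,"tx":0,"ty":0,"tz":-0.01,"turn":0},{"hand":1,"tx":0,"ty":0,"tz":-0.01,"turn":0},{"hand":1,"tx":0,"ty":0,"tz":-0.01,"turn":0},{"hand":1,"tx":0,"ty":0,"tz":-0.01,"turn":0},{"hand":1,"tx":0,"ty":0,"tz":0,"turn":0},{"hand":1,"tx":0,"ty":0,"tz":0,"turn":0},{"hand":1,"tx":0,"ty":0,"tz":0,"turn":0},{"hand":1,"tx":0,"ty":0,"tz":0,"turn":0},{"hand":1,"tx":0,"ty":0,"tz":0,"turn":0},{"hand":1,"tx":0,"ty":0,"tz":0,"turn":0}]'
python3 - <<'E'
from st import *
st();grab('scene');st();grab('scene');st()
E
```

```text
t: 22.15
position: [533.1, -266.1, 175.6]
tcp_rot: [-0.981, 1.571, -0.48]
contact_force: [0.0, 0.9, 3.3]
finger_gap: 0.192
22.15 q [-0.463  0.435  0.07   1.206 -0.     0.607] p [ 533.06 -266.1   175.61] F [0.01 0.88 3.3 ] gap 0.192 x [ 0. -0. -1.] jaw [0.877 0.48  0.   ]
22.2 q [-0.463  0.435  0.07   1.206  0.     0.607] p [ 533.07 -266.12  175.61] F [-0.9  -0.14  4.35] gap 0.195 x [ 0. -0. -1.] jaw [0.877 0.48  0.   ]
22.25 q [-0.463  0.435  0.07   1.206  0.     0.607] p [ 533.05 -266.13  175.59] F [0.76 0.39 4.85] gap 0.191 x [ 0. -0. -1.] jaw [0.877 0.48  0.   ]
```

```bash
python3 -m handwheel '[{"hand":1,"tx":0,"ty":0,"tz":-0.01,"turn":0},{"hand":1,"tx":0,"ty":0,"tz":-0.01,"turn":0},{"hand":1,"tx":0,"ty":0,"tz":0,"turn":0},{"hand":1,"tx":0,"ty":0,"tz":0,"turn":0},{"hand":1,"tx":0,"ty":0,"tz":0,"turn":0},{"hand":1,"tx":0,"ty":0,"tz":0,"turn":0},{"hand":1,"tx":0,"ty":0,"tz":0,"turn":0},{"hand":1,"tx":0,"ty":0,"tz":0,"turn":0},{"hand":1,"tx":0,"ty":0,"tz":0,"turn":0},{"hand":1,"tx":0,"ty":0,"tz":0,"turn":0}]'
python3 - <<'E'
from st import *
st();grab('scene');st();grab('scene');st()
E
```

```text
t: 23.5
position: [533.1, -266.2, 175.3]
tcp_rot: [-1.098, 1.57, -0.598]
contact_force: [-0.9, 0.1, 6.6]
finger_gap: 0.196
23.5 q [-0.463  0.435  0.07   1.205 -0.     0.607] p [ 533.13 -266.19  175.29] F [-0.93  0.08  6.56] gap 0.196 x [ 0. -0. -1.] jaw [0.877 0.48  0.   ]
23.55 q [-0.463  0.435  0.07   1.205 -0.     0.607] p [ 533.12 -266.17  175.29] F [-1.69 -0.54  7.21] gap 0.196 x [ 0. -0. -1.] jaw [0.877 0.48  0.   ]
23.6 q [-0.463  0.435  0.07   1.205 -0.     0.607] p [ 533.11 -266.19  175.31] F [-0.64 -0.07  7.15] gap 0.195 x [ 0. -0. -1.] jaw [0.877 0.48  0.   ]
```

```bash
python3 -m handwheel '[{"hand":1,"tx":0,"ty":0,"tz":-0.01,"turn":0},{"hand":1,"tx":0,"ty":0,"tz":-0.01,"turn":0},{"hand":1,"tx":0,"ty":0,"tz":-0.005,"turn":0},{"hand":1,"tx":0,"ty":0,"tz":0,"turn":0},{"hand":1,"tx":0,"ty":0,"tz":0,"turn":0},{"hand":1,"tx":0,"ty":0,"tz":0,"turn":0},{"hand":1,"tx":0,"ty":0,"tz":0,"turn":0},{"hand":1,"tx":0,"ty":0,"tz":0,"turn":0},{"hand":1,"tx":0,"ty":0,"tz":0,"turn":0},{"hand":1,"tx":0,"ty":0,"tz":0,"turn":0}]'
python3 - <<'E'
from st import *
st();grab('scene');st();grab('scene');st()
E
```

```text
t: 24.85
position: [533.2, -266.2, 174.9]
tcp_rot: [-1.088, 1.57, -0.587]
contact_force: [-0.6, -0.5, 9.2]
finger_gap: 0.189
24.85 q [-0.463  0.435  0.069  1.203 -0.     0.607] p [ 533.17 -266.23  174.93] F [-0.64 -0.5   9.23] gap 0.189 x [ 0.001 -0.    -1.   ] jaw [0.877 0.48  0.   ]
24.9 q [-0.463  0.435  0.069  1.203 -0.     0.607] p [ 533.19 -266.22  174.94] F [-0.64 -0.06 10.21] gap 0.192 x [ 0.001 -0.    -1.   ] jaw [0.877 0.48  0.   ]
24.95 q [-0.463  0.435  0.069  1.203 -0.     0.607] p [ 533.2  -266.24  174.95] F [-1.04  1.37 10.69] gap 0.195 x [ 0.001 -0.    -1.   ] jaw [0.877 0.48  0.   ]
```

```bash
python3 -m handwheel '[{"hand":1,"tx":0,"ty":0,"tz":-0.01,"turn":0},{"hand":1,"tx":0,"ty":0,"tz":0,"turn":0},{"hand":1,"tx":0,"ty":0,"tz":0,"turn":0},{"hand":1,"tx":0,"ty":0,"tz":0.03,"turn":0},{"hand":1,"tx":0,"ty":0,"tz":0.03,"turn":0},{"hand":1,"tx":0,"ty":0,"tz":0.03,"turn":0},{"hand":1,"tx":0,"ty":0,"tz":0.03,"turn":0},{"hand":1,"tx":0,"ty":0,"tz":0.03,"turn":0},{"hand":1,"tx":0,"ty":0,"tz":0.02,"turn":0},{"hand":1,"tx":0,"ty":0,"tz":0,"turn":0}]'
python3 - <<'E'
from st import *
st();grab('scene');st();grab('scene');st()
E
```

```text
t: 26.2
position: [532.9, -266.0, 178.3]
tcp_rot: [2.191, 1.57, 2.692]
contact_force: [-0.2, 0.0, -2.0]
finger_gap: 0.194
26.2 q [-0.463  0.434  0.076  1.213 -0.     0.607] p [ 532.93 -266.05  178.31] F [-0.17  0.01 -2.02] gap 0.194 x [-0.  0. -1.] jaw [ 0.877  0.48  -0.   ]
26.25 q [-0.463  0.434  0.076  1.213  0.     0.607] p [ 532.93 -266.08  178.34] F [-0.01 -0.38 -0.82] gap 0.196 x [-0.  0. -1.] jaw [ 0.877  0.48  -0.   ]
26.3 q [-0.463  0.434  0.076  1.213  0.     0.607] p [ 532.93 -266.1   178.33] F [ 0.46  0.08 -2.11] gap 0.197 x [-0.  0. -1.] jaw [ 0.877  0.48  -0.   ]
```

```bash
python3 -m handwheel '[{"hand":1,"tx":0,"ty":0,"tz":0.01,"turn":0},{"hand":1,"tx":0,"ty":0,"tz":0.01,"turn":0},{"hand":1,"tx":0,"ty":0,"tz":0.01,"turn":0},{"hand":1,"tx":0,"ty":0,"tz":0.01,"turn":0},{"hand":1,"tx":0,"ty":0,"tz":0,"turn":0},{"hand":1,"tx":0,"ty":0,"tz":0,"turn":0},{"hand":1,"tx":0,"ty":0,"tz":0,"turn":0},{"hand":1,"tx":0,"ty":0,"tz":0,"turn":0},{"hand":1,"tx":0,"ty":0,"tz":0,"turn":0},{"hand":1,"tx":0,"ty":0,"tz":0,"turn":0}]'
python3 - <<'E'
from st import *
st();grab('scene');st();grab('scene');st()
E
```

```text
t: 27.55
position: [532.9, -266.1, 179.4]
tcp_rot: [2.446, 1.571, 2.947]
contact_force: [-0.0, 0.7, -11.7]
finger_gap: 0.192
27.55 q [-0.463  0.434  0.078  1.215 -0.     0.607] p [ 532.92 -266.08  179.35] F [ -0.04   0.75 -11.66] gap 0.192 x [-0.  0. -1.] jaw [ 0.877  0.48  -0.   ]
27.6 q [-0.463  0.434  0.078  1.215 -0.     0.607] p [ 532.92 -266.08  179.34] F [ -0.75   0.33 -12.14] gap 0.196 x [-0.  0. -1.] jaw [ 0.877  0.48  -0.   ]
27.65 q [-0.463  0.434  0.078  1.215 -0.     0.607] p [ 532.95 -266.09  179.38] F [ -0.31   0.18 -10.88] gap 0.195 x [-0.  0. -1.] jaw [ 0.877  0.48  -0.   ]
```

```bash
python3 -m handwheel '[{"hand":1,"tx":0,"ty":0,"tz":0,"turn":0},{"hand":1,"tx":0,"ty":0,"tz":0,"turn":0},{"hand":1,"tx":0,"ty":0,"tz":0,"turn":0},{"hand":1,"tx":0,"ty":0,"tz":-0.02,"turn":0},{"hand":1,"tx":0,"ty":0,"tz":-0.02,"turn":0},{"hand":1,"tx":0,"ty":0,"tz":-0.03,"turn":0},{"hand":1,"tx":0,"ty":0,"tz":-0.03,"turn":0},{"hand":1,"tx":0,"ty":0,"tz":-0.02,"turn":0},{"hand":1,"tx":0,"ty":0,"tz":0,"turn":0},{"hand":1,"tx":0,"ty":0,"tz":0,"turn":0}]'; python3 st.py
```

```text
t: 28.9
position: [533.1, -266.1, 176.5]
tcp_rot: [-0.784, 1.571, -0.283]
contact_force: [0.4, 0.2, -1.5]
finger_gap: 0.192
28.9 q [-0.463  0.435  0.072  1.208  0.     0.607] p [ 533.06 -266.12  176.5 ] F [ 0.4   0.2  -1.47] gap 0.192 x [ 0. -0. -1.] jaw [0.877 0.48  0.   ]
```

```bash
python3 -m handwheel '[{"hand":0.7,"tx":0,"ty":0,"tz":0,"turn":0},{"hand":0.6,"tx":0,"ty":0,"tz":0,"turn":0},{"hand":0.5,"tx":0,"ty":0,"tz":0,"turn":0},{"hand":0.3,"tx":0,"ty":0,"tz":0,"turn":0},{"hand":0,"tx":0,"ty":0,"tz":0,"turn":0},{"hand":0,"tx":0,"ty":0,"tz":0,"turn":0},{"hand":0,"tx":0,"ty":0,"tz":0,"turn":0},{"hand":0,"tx":0,"ty":0,"tz":0.2,"turn":0},{"hand":0,"tx":0,"ty":0,"tz":0.4,"turn":0},{"hand":0,"tx":0,"ty":0,"tz":0.6,"turn":0}]'
python3 - <<'E'
from st import *
st();grab('scene','s7.png');grab('top','t7.png')
i=cv2.imread('pics/s7.png')[80:180,210:310];j=cv2.imread('pics/t7.png')[185:285,330:430];cv2.imwrite('pics/s7c.png',cv2.resize(np.hstack([i,j]),(800,400),interpolation=cv2.INTER_CUBIC))
E
```

```text
t: 30.15
position: [533.0, -266.1, 207.4]
tcp_rot: [2.21, 1.571, 2.711]
contact_force: [0.1, 1.0, 0.5]
finger_gap: 1.0
30.15 q [-0.463  0.424  0.135  1.281 -0.     0.607] p [ 532.97 -266.07  207.37] F [0.11 1.01 0.51] gap 1.0 x [-0.  0. -1.] jaw [ 0.877  0.48  -0.   ]
```

View pics/s7c.png

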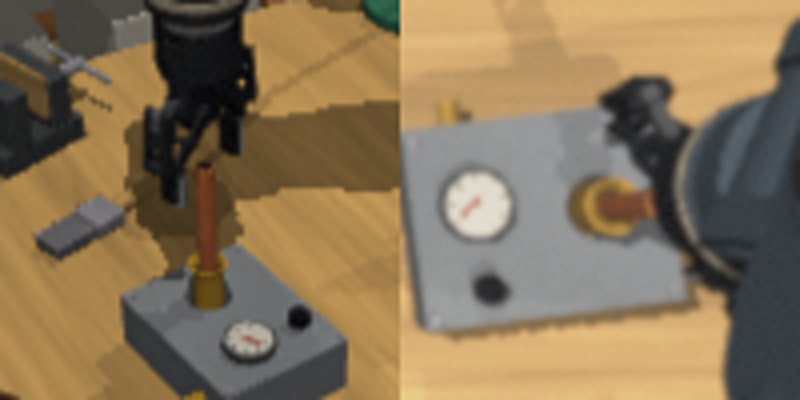

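Tube stands upright in the coupling, free between the open fingers (tube top at crop 205,167). I raise the arm clear, then check.

```bash
python3 -m handwheel '[{"hand":0,"tx":0,"ty":0,"tz":0.6,"turn":0},{"hand":0,"tx":0,"ty":0,"tz":0.6,"turn":0},{"hand":0,"tx":0,"ty":0,"tz":0.8,"turn":0},{"hand":0,"tx":0,"ty":0,"tz":0.8,"turn":0},{"hand":0,"tx":0,"ty":0,"tz":0.8,"turn":0},{"hand":0,"tx":0,"ty":0,"tz":0.4,"turn":0},{"hand":0,"tx":0,"ty":0,"tz":0,"turn":0},{"hand":0,"tx":0,"ty":0,"tz":0,"turn":0},{"hand":0,"tx":0,"ty":0,"tz":0,"turn":0},{"hand":0,"tx":0,"ty":0,"tz":0,"turn":0}]'
python3 - <<'E'
from st import *
st();f=grab('scene','s8.png')
i=cv2.imread('pics/s8.png')[80:180,210:310];cv2.imwrite('pics/s8c.png',cv2.resize(i,(500,500),interpolation=cv2.INTER_CUBIC))
P=cloud(f);d=np.array([.455,.89])
for lo,hi in((107,125),(125,150),(150,170),(170,190),(190,215)):
    m=(np.hypot(P[...,0]-533,P[...,1]+266)<20)&(P[...,2]>lo)&(P[...,2]<hi)
    if m.any(): print(lo,m.sum(),(P[m].mean(0)[:2]-7.05*d).round(1),P[m][:,2].max())
E
```

```text
t: 31.5
position: [532.9, -266.0, 306.1]
tcp_rot: [2.181, 1.57, 2.682]
contact_force: [0.2, 0.1, 0.1]
finger_gap: 1.001
31.5 q [-0.463  0.425  0.384  1.53  -0.     0.607] p [ 532.86 -266.03  306.08] F [0.2  0.06 0.1 ] gap 1.001 x [-0.001  0.    -1.   ] jaw [ 0.877  0.48  -0.   ]
107 14 [ 533.4 -265.6] 123.07455503360396
125 26 [ 533.  -266.6] 149.88461556214136
150 21 [ 533.1 -266.5] 167.95846901529217
170 24 [ 532.6 -265.8] 189.28460505623164
190 34 [ 531.  -267.9] 212.84781221068496
```

View pics/s8c.png

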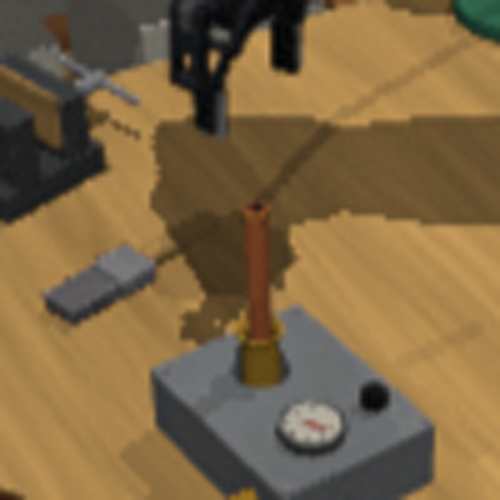

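```bash
python3 -c "
from bench import order
print(order.finish_job())"
```

```text
the job is handed in; nothing more can be done
None
```

The tube is locked and standing upright in the coupling, and the job is handed in; no verdict came back.

- **Insertion:** I gripped the tube about 35 mm above its middle, lifted it out of the stand and lined it up over the coupling. The pawls were felt at about 27 mm depth and the floor at about 41 mm. I read about 12 N there, then pushed a last 0.25 mm without taking a reading. I estimate that at about 13 N.
- **Lock test:** After about 2 mm of play, the tug read about 10 N for more than a second and the tube held. I then lowered it until there was no force, opened the gripper and raised the arm clear. This ended at 31.5 s of the 56 s allowed.
- **Last checks:** The final picture shows the tube upright, with its axis at about (533, −266) mm, within about 1 mm of the measured mouth. The readings just below its top sit about 2–3 mm off, where the depth is noisy. Its top is at about 210 mm, so the tip is about 41 mm below the rim. The arm reads no contact force.
- **Not measured:** The coupling's travel was never read directly; I inferred it from the wrist force, which is noisy by about 1 N. I did not re-measure the bystanders at the end, but the arm stayed well above them.

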